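Centre the footed cup on the scale and tare it

ROBOT

A 7-joint arm with a two-finger parallel gripper is mounted at the origin on the work surface. World frame = base frame: x ahead of the robot, y to its left, z up, the work surface at z = 0. Lengths are in m, angles in rad, forces in N, time in s.
With the tool pointing down it reaches from about 0.425 to 0.925 m from the base axis. Payload 6.8 kg.
Tool frame: the origin (TCP) lies at the centre of the arm's flange, where the gripper is bolted on; the fingertips stand 173 mm ahead of it and the grasp point (between the pads) lies 155 mm ahead of it (finger_overhang is the distance from the TCP to the fingertips, in m); y points along the fingers, z is the direction in which the jaws open and shut, and the axes are right-handed (so a half turn about y gives the same grasp; the last joint's range is limited). The gripper opens to 85 mm and grips with 20 to 120 N. Pads are 22 mm wide; open, the fingers measure 114 mm over their backs; the gripper's body (76 mm by 85 mm) begins 54 mm behind the grasp point. The pads swing forward as they close: fully open they stand 13 mm farther back than shut.
Start: joints at [-1.425, 0.477, 0.022, 1.555, -0.011, 1.109, -0.083], TCP at [0.169, 0.653, 0.405] pointing down, gripper open.
Joint ranges: [-2.96, 2.96], [-0.34, 2.1], [-1.41, 1.46], [0.24, 2.44], [-1.37, 4.51], [0.17, 1.92], [-2.96, 2.96]. Speed limits (rad/s): [2.39, 2.39, 3.14, 3.14, 3.14, 3.14, 3.14].

INTERFACE

Orientations are given as a rotation vector (axis times angle).
In Python, from bench import get_obs, grab_frame, hand_in, finger_overhang gives the robot as it stands. The module is installed in compiled form; this text tells all that it offers.
- The arm moves only by the shell command python3 -m jog 'ROWS' [FORCE]. ROWS is JSON, a list of rows, each a list of 3 entries, a list of its own where there are three numbers: the shift along the tool's x, y, z in cm, then the turn about the tool's y in rad, then the gripper command: -1 is fully open, 1 is shut, values between are in proportion. In form: [[[x, y, z], twist, gripper], ...]. A call has 1 to 10 rows; each row is the pose to reach, as a shift and turn from the pose commanded when the call began, along the tool's axes at that moment; what a row does not reach only later rows make up. A row lasts 1/8 s, in which the tool goes at most 62.5 mm and 10.7 degrees, less where a joint would pass 70% of its speed; a pose out of reach is approached as far as the arm can. A call with a gripper value outside its range is refused whole. The fingers move at their own pace and stop on an object; FORCE is the grip in N (left out, the last holds). Time passes only in rows, so rows that repeat a pose let the fingers close. It gives the time, the measured TCP pose, the force and the opening at its end, in the units of the state.
- get_obs(): the state, without advancing time (a new reading comes with each control period).
- grab_frame(name): name is "scene" or "side" or "wrist"; returns a dict with "image" (420x560x3 uint8, blue, green, red), "fx", "fy", "cx", "cy" (pixels), "distortion" ([k1, k2, p1, p2, k3] as OpenCV has them; the pictures are not rectified), "origin" and "rotation" of the camera in the world. Camera axes: x right, y up, looking along -z (the intrinsics and any distortion apply to the point x, -y, -z); pixel columns grow to the right and rows downward; lengths in m; the calibration is good to about 2 mm. A picture is of the moment at which its call begins. There is no depth.
- hand_in(): hands the job in, once; it reports no verdict.
The state is a dict: "clock": time; "joints": joint angles; "qvel": joint speeds; "tau": joint torques, N m; "tcp_pos": TCP position; "orientation": TCP orientation; "contact_force": force on the tool from outside, world axes, zero at the start; "moment": the same for the moment, N m; "grip_width": finger opening in m.
Only numpy, scipy, OpenCV 4.12 (cv2) and the standard library are available. Lean on these libraries where they do the work, as an engineer would, in place of code of your own. Each camera call takes 0.05 s, during which the arm holds its last target.

TASK

The footed espresso cup stands off to one side on the scale's small round pan and wobbles easily: with light taps of a fingertip, push it until its foot stands inside the inner engraved ring in the middle of the pan, without pinching it, lifting it, tipping it or knocking it off. Then, with the cup standing untouched in the middle, press the scale's wide oblong tare key fully down with a fingertip and let it spring back. Leave the small round power key and everything else on the counter alone.

Things in the scene. Friction and masses are not known exactly. Their poses are not given: they have to be found in the camera images.
- cup: the cream glazed footed espresso cup on the scale's pan: 76 mm high, foot 46 mm across (bears on a 40 mm circle), stem 18 mm, bowl 64 mm across, 61 mm at the rim; 0.12 to 0.19 kg. Origin at the centre of the foot's underside, z up, handle on +y. Starts 16 to 24 mm off the pan's middle, the handle never on its outer side. Friction foot on pan 0.24 to 0.36. A push over 12 N is too hard for it
- cup_bowl (a point): point on the cup's axis 46 mm above the foot's underside, at the height where the bowl is widest (64 mm across, from 40 to 55 mm up). Pushed here or lower the cup slides; pushed near the rim, or struck fast, it rocks and may tip
- cup_handle (a point): middle of the cup's single loop handle, 47 mm out from the cup's axis along its +y and 50 mm above the foot's underside; the loop is 8 mm thick, spans 30 to 70 mm above the foot and reaches 52 mm out from the axis
- pan_center (a point): centre of the top face of the scale's flat round steel pan, 91 mm across; its top is 44 mm above the counter, 12 mm above the scale's deck; z up. Two engraved rings lie about this point: the inner one 58 mm across (the 46 mm foot has 6 mm to spare all round inside it), the outer one 76 mm across (6 mm to spare all round the bowl, seen from above)
- scale: the white kitchen scale, fixed to the counter by its rubber feet: 190 mm along its x, 150 mm along its y, deck 32 mm high. Origin on the counter under the centre of its body. The pan's centre is at x = +35 mm, y = 0; the front strip at x = -66 mm carries the tare key at y = +49 mm, a flat display at y = 0 and the power key at y = -49 mm
- tare_top (a point): centre of the top face of the tare key (when up): the wide oblong key, 18 mm along the scale's x by 30 mm along its y, on the scale's front strip towards its +y end, standing 5 mm proud of the deck, 37 mm above the counter; it moves down when pressed
- tare_key (a joint): travel of the tare key, 0 up to 0.003 m fully down; a spring returns it, about 1.4 N at the top and 3.5 N fully down
- power_top (a point): centre of the top face of the small round power key, 14 mm across, at the other (-y) end of the front strip, same height
- power_key (a joint): travel of the power key, 0 up to 0.003 m; same spring. Must not be pressed
- spare_cup: the second footed espresso cup, same shape as the cup on the scale, empty, standing on the counter beside the scale; origin under its foot. A bystander
- milk_jug: steel milk jug 98 mm high, 84 mm across, with a side handle, on the counter behind the scale; origin at the centre of its underside. A bystander
- tamper: steel coffee tamper standing on its 58 mm disc, 82 mm high, on the counter to the left of the scale; origin at the centre of its underside. A bystander
- spoon: coffee spoon 130 mm long with a thick handle and a round bowl, lying on the counter to the right of the scale. A bystander
- sugar_pot: white sugar pot with wooden lid, 86 mm across, 93 mm high, on the left of the counter; origin at the centre of its underside. A bystander
- bean_jar: amber glass coffee bean jar, 90 mm across, 150 mm high, on the right of the counter; origin at the centre of its underside. A bystander
- portafilter: steel portafilter basket 74 mm across and 44 mm high with a wooden handle (about 170 mm out from the basket's axis along its -x), lying on the right of the counter; origin under the basket. A bystander
Not all that is in view belongs to the job. Several things look just like the scale: the one meant starts farthest to the robot's right.

How it is judged:
On the way, in this order (a step that is already met when the one before it is completed fails the run):
1. the cup stands upright, still and untouched with its foot inside the inner ring (within 6 mm of the pan's middle) (horizontal distance between cup and pan_center below 0.006 m and angle between cup's own z axis and vertical below 0.05 rad and z of cup in the frame of pan_center between -0.003 and 0.003 m and linear speed of cup below 0.01 m/s and angular speed of cup below 0.15 rad/s and contact force between the fingers and cup below 0.05 N), for 0.3 s.
2. the tare key is pressed down (more than 2 mm of its 3 mm) while the cup stands centred and untouched (value of joint tare_key above 0.002 m and horizontal distance between cup and pan_center below 0.006 m and angle between cup's own z axis and vertical below 0.05 rad and z of cup in the frame of pan_center between -0.003 and 0.003 m and contact force between the fingers and cup below 0.05 N), for 0.05 s.
At the end, for the whole second after the job is handed in: The cup stands upright (within 0.05 rad) and still on the pan, the middle of its foot within 6 mm of the pan's middle; the tare key has been pressed after that and has sprung back; the power key is up; the bystanders are where they were (within 15 mm) (horizontal distance between cup and pan_center below 0.006 m and angle between cup's own z axis and vertical below 0.05 rad and z of cup in the frame of pan_center between -0.003 and 0.003 m and linear speed of cup below 0.01 m/s and angular speed of cup below 0.15 rad/s and value of joint each of tare_key, power_key below 0.0008 m); the robot touches nothing.
It fails at once if the cup is tipped by more than 0.35 rad (20 degrees) (angle between cup's own z axis and vertical above 0.35 rad).
It fails at once if the cup is lifted (foot more than 10 mm above the pan) or knocked off the pan (z of cup in the frame of pan_center above 0.01 m or z of cup in the frame of pan_center below -0.006 m or horizontal distance between cup and pan_center above 0.045 m).
It fails at once if the cup is pinched or struck hard (more than 12 N from the fingers) (contact force between the fingers and cup above 12 N).
It fails at once if the power key is pressed (value of joint power_key above 0.0018 m).
It fails at once if another thing on the counter is shifted by more than 15 mm (distance of any of spare_cup, milk_jug, tamper, spoon, sugar_pot, bean_jar, portafilter from where it was at the start of the episode above 0.015 m).
It also fails if it takes over 58 s, if anything falls off the work surface, if the arm or the gripper's body presses on something with over 40 N, if the wrist force passes 120 N, or if a joint passes its speed limit or range.

## Working session

There is one attempt and no reset: what is moved stays moved. The work goes in short steps, Python scripts to look and compute and a shell command to move; the robot and the scene stay as the last step left them, time stands still between calls to the robot, and variables do not carry over. Pictures are saved under pics/ and viewed, and the job is handed in when it is done.

```bash
mkdir -p pics; ls; python3 - <<'E'
from bench import *
import cv2, numpy as np
o=get_obs(); 
for k,v in o.items(): print(k,np.round(v,4))
print(finger_overhang)
for n in ("scene","side","wrist"):
    f=grab_frame(n); cv2.imwrite(f"pics/{n}0.png",f["image"]); print(n,f["fx"],f["cx"],f["cy"],np.round(f["origin"],3),np.round(f["rotation"],3).tolist(),f["distortion"])
E
```

```text
pics
clock 0.0
joints [-1.4251  0.4778  0.0223  1.5565 -0.0115  1.1093 -0.0831]
qvel [-0.0012 -0.0007 -0.0005 -0.0012  0.0002 -0.0006 -0.0003]
tau [-2.00000e-04 -5.96436e+01  1.60740e+00 -2.81198e+01  1.24000e-02
  9.10000e-03 -0.00000e+00]
tcp_pos [0.1694 0.6531 0.4037]
orientation [-1.5635  0.1994 -0.1992]
contact_force [0.7315 0.3796 0.6858]
moment [-0.0317  0.0227 -0.0002]
grip_width 0.0855
0.1734
scene 419.2679986843418 270.95691398250534 210.62101175680297 [1.232 0.357 1.043] [0.431, 0.685, 1.875] [-0.0816217  0.         0.         0.         0.       ]
side 468.5244095896159 270.417744057995 202.5733880229092 [ 0.16  -0.857  1.085] [0.769, -0.143, -0.397] [0.04138629 0.         0.         0.         0.        ]
wrist 333.15045203971476 275.7612997660352 210.81632705866585 [0.087 0.674 0.374] [-0.285, -0.218, 1.305] [-0.05590564  0.          0.          0.          0.        ]
```

View pics/scene0.png

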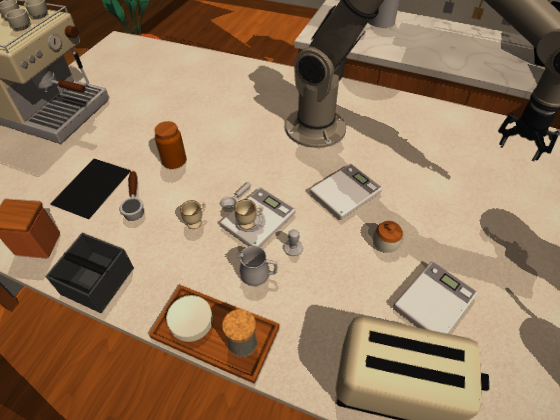

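View pics/side0.png

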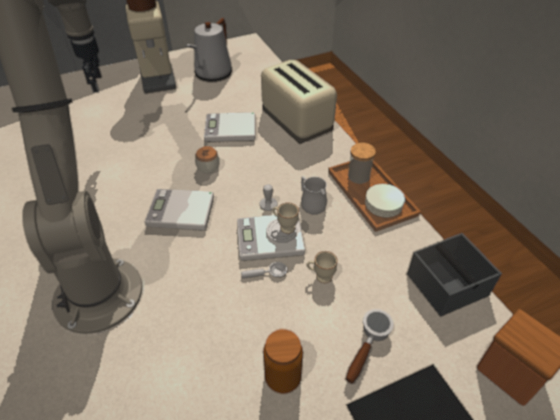

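View pics/wrist0.png

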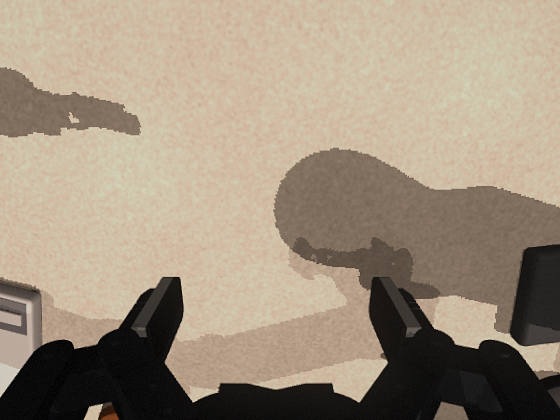

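Scale candidates in the scene view are at pixels (258,218), with the cup on it, (344,190) and (434,298). The one farthest to the robot's right (−y) should be (258,218). The cup candidates are (246,211), on the scale, and (191,212), the spare on the counter. I'll check this in crops.

```bash
cat > h.py <<'E'
import numpy as np, cv2
from scipy.spatial.transform import Rotation as R
from bench import get_obs, grab_frame
def _k(f): return np.array([[f["fx"],0,f["cx"]],[0,f["fy"],f["cy"]],[0,0,1.]]),np.array(f["distortion"])
def rot(f):
    r=np.array(f["rotation"]); return R.from_rotvec(r).as_matrix() if r.size==3 else r
def pix2plane(f,uv,z):
    K,d=_k(f); p=cv2.undistortPoints(np.array(uv,float).reshape(-1,1,2),K,d)[:,0]
    ray=np.c_[p[:,0],-p[:,1],-np.ones(len(p))]@rot(f).T
    o=np.array(f["origin"]); zz=np.broadcast_to(z,len(p)); t=(zz-o[2])/ray[:,2]; return o+ray*t[:,None]
def proj(f,P):
    K,d=_k(f); c=(np.atleast_2d(P)-np.array(f["origin"]))@rot(f); c=c*[1,-1,-1]
    return cv2.projectPoints(c.reshape(-1,1,3),np.zeros(3),np.zeros(3),K,d)[0][:,0]
def crop(img,x0,y0,x1,y1,s): return cv2.resize(img[y0:y1,x0:x1],None,fx=s,fy=s,interpolation=cv2.INTER_CUBIC)
E
python3 - <<'E'
import cv2
from h import *
a=cv2.imread("pics/scene0.png");cv2.imwrite("pics/scene0c.png",crop(a,170,160,310,265,5))
a=cv2.imread("pics/side0.png");cv2.imwrite("pics/side0c.png",crop(a,225,170,345,290,5))
o=get_obs(); print(R.from_rotvec(o["orientation"]).as_matrix().round(3))
E
```

```text
[[ 0.968 -0.     0.251]
 [-0.251 -0.001  0.968]
 [ 0.    -1.    -0.001]]
```

View pics/scene0c.png

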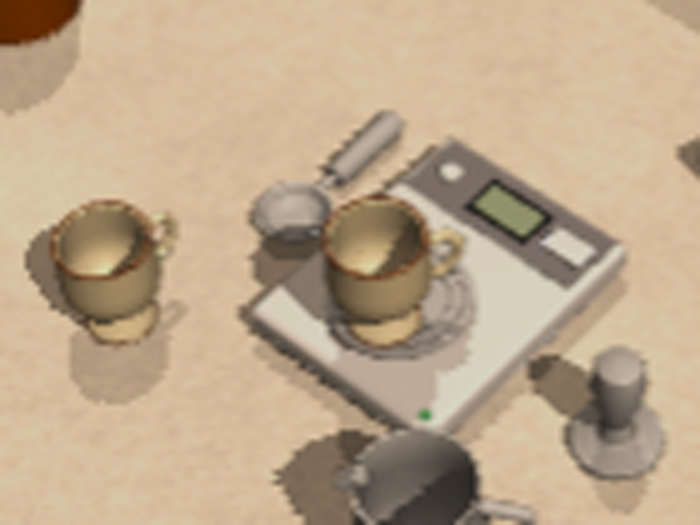

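View pics/side0c.png

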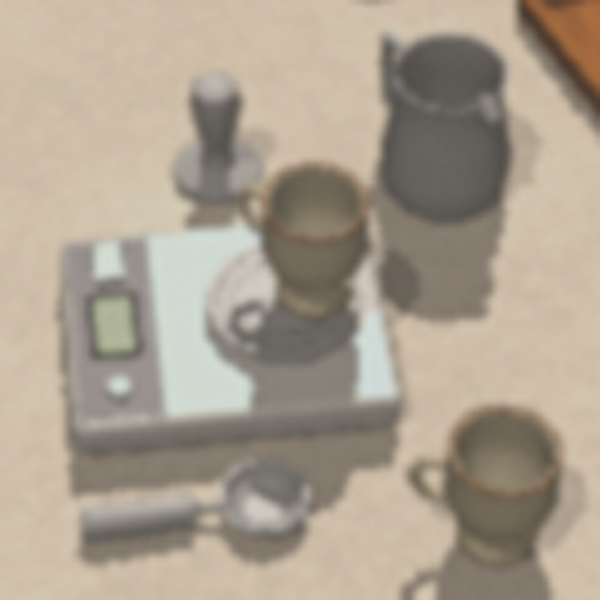

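```bash
cat > m.py <<'E'
from h import *
from scipy.optimize import least_squares
import pickle
F={n:grab_frame(n) for n in("scene","side")}
u=lambda n,x,y: (170+x/5-.4,160+y/5-.4) if n=="scene" else (225+x/5-.4,170+y/5-.4)
kp=[("scene",(-.095,-.075,.032),450,140),("scene",(-.095,.075,.032),622,247),("scene",(.095,-.075,.032),250,308),("scene",(.095,.075,.032),425,430),
("scene",(-.066,.049,.037),568,247),("scene",(-.066,-.049,.037),452,171),("scene",(-.066,0,.033),510,210),
("side",(-.066,.049,.037),109,260),("side",(-.066,-.049,.037),119,385),("side",(-.066,0,.033),114,323),("side",(-.095,.075,.032),64,244),("side",(-.095,-.075,.032),74,430),("side",(.095,-.075,.032),398,405)]
def W(p,l): 
    c,s=np.cos(p[2]),np.sin(p[2]); return np.array([p[0]+c*l[0]-s*l[1],p[1]+s*l[0]+c*l[1],l[2]])
def res(p): return np.concatenate([proj(F[n],W(p,l))[0]-u(n,x,y) for n,l,x,y in kp])
x0=pix2plane(F["scene"],[u("scene",437,285)],.032)[0]
r=least_squares(res,[x0[0],x0[1],0],loss="soft_l1"); print(r.x, np.round(res(r.x).reshape(-1,2),1).tolist())
pan=W(r.x,(.035,0,.044)); print("pan",pan,"tare",W(r.x,(-.066,.049,.037)),"power",W(r.x,(-.066,-.049,.037)))
# cup: rim ellipse extents
for n,b in (("scene",(325,430,198,278)),("side",(264,367,163,243))):
    t=np.linspace(0,2*np.pi,60)
    def q(c):
        P=np.c_[c[0]+.0305*np.cos(t),c[1]+.0305*np.sin(t),0*t+.12]; p=proj(F[n],P)
        e=np.array([p[:,0].min(),p[:,0].max(),p[:,1].min(),p[:,1].max()])
        a=u(n,b[0],b[2]);d=u(n,b[1],b[3]); return e-[a[0],d[0],a[1],d[1]]
    s=least_squares(q,pan[:2]); print(n,"cup",s.x,q(s.x).round(2),"off",(s.x-pan[:2])*1000)
E
python3 m.py; python3 - <<'E'
from h import *
f=grab_frame("scene")
print(pix2plane(f,[(191,226),(254,285),(293,252),(389,247),(171,165),(133,215)],0).round(3))
E
```

```text
[ 0.5031349  -0.01598983 -0.31617996] [[0.2, -1.4], [1.3, -0.1], [-1.2, -0.3], [-0.2, 1.5], [-0.2, 0.2], [-0.3, 0.2], [-0.4, 0.7], [-0.2, -0.0], [-0.2, 0.1], [-0.1, 0.5], [-1.0, -1.2], [-0.7, 0.2], [0.9, -0.5]]
pan [ 0.53639995 -0.02687266  0.044     ] tare [0.45564248 0.05110317 0.037     ] power [ 0.42517054 -0.04203899  0.037     ]
scene cup [ 0.55349857 -0.02762279] [-0.08  0.08 -0.13  0.12] off [17.09861931 -0.75012883]
side cup [ 0.55566735 -0.02861385] [-0.44  0.44  0.21 -0.22] off [19.2674016  -1.74118602]
[[ 0.6   -0.203  0.   ]
 [ 0.716  0.068  0.   ]
 [ 0.57   0.129  0.   ]
 [ 0.444  0.391  0.   ]
 [ 0.387 -0.408  0.   ]
 [ 0.633 -0.402  0.   ]]
```

The crops confirm it. The leftmost scale in the scene view (robot's right) carries the cup, with the pan centre near (0.536,−0.027) and the cup about 18 mm farther out in +x. The handle points inward (−x,+y). I'll go over the far side with the fingers shut and look down with the wrist camera.

```bash
python3 -m jog '[[[6,0,-5.4],0,1],[[12,0,-10.8],0,1],[[18,0,-16.2],0,1],[[24,0,-21.6],0,1],[[30,0,-27],0,1],[[36,0,-32.4],0,1],[[42,0,-37.8],0,1],[[46,0,-41.5],-0.05,1],[[46,0,-41.5],-0.17,1],[[46,0,-41.5],-0.17,1]]' 30
```

```text
clock: 1.55
tcp_pos: [0.5114, 0.1341, 0.405]
orientation: [-1.569, 0.065, -0.066]
contact_force: [0.4, 0.0, 0.4]
grip_width: 0.0
```

```bash
python3 -m jog '[[[4,0,-5],0,1],[[8,0,-10],0,1],[[12.2,0,-15.4],0,1],[[12.2,0,-15.4],0,1],[[12.2,0,-15.4],0,1]]'
python3 - <<'E'
from h import *
o=get_obs(); print(o["tcp_pos"],R.from_rotvec(o["orientation"]).as_matrix().round(4).tolist(),o["clock"])
for n in("wrist","scene","side"):
    f=grab_frame(n); cv2.imwrite(f"pics/{n}1.png",f["image"])
    if n=="wrist":
        import pickle; pickle.dump(f,open("w1.pkl","wb"))
        print(np.array(f["origin"]).round(3),rot(f).round(3).tolist())
        print(proj(f,[(.5364,-.0269,.044),(.555,-.028,.044),(.555,-.028,.12)]))
E
```

```text
clock: 2.17
tcp_pos: [0.6192, -0.0279, 0.4044]
orientation: [-1.57, 0.067, -0.066]
contact_force: [0.1, 0.9, -0.7]
grip_width: -0.0001
[ 0.61919567 -0.0278623   0.40439019] [[0.9964, -0.0006, 0.0851], [-0.0851, 0.0001, 0.9964], [-0.0006, -1.0, 0.0001]] 2.175
[ 0.535 -0.021  0.374] [[0.084, -0.942, -0.326], [0.996, 0.08, 0.027], [0.0, -0.327, 0.945]]
[[269.33276879  98.7557169 ]
 [269.93107842 118.97609053]
 [268.26266221 125.55761751]]
```

View pics/wrist1.png

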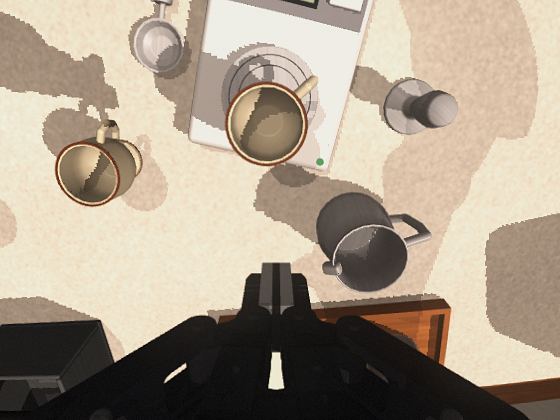

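View pics/scene1.png

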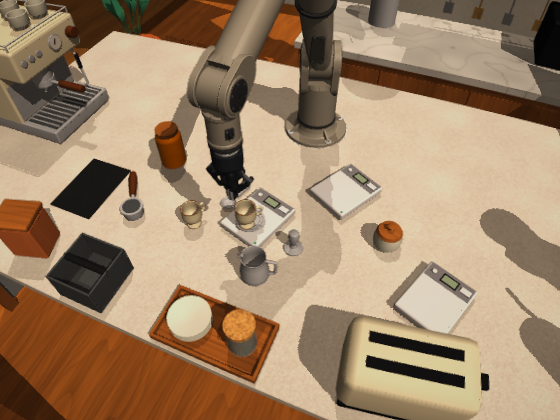

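```bash
python3 - <<'E'
from h import *
import pickle
f=pickle.load(open("w1.pkl","rb"));im=f["image"]
c=crop(im,200,30,340,175,5.5/1.4); 
s=5.5/1.4
t=np.linspace(0,2*np.pi,200)
def dr(c,ctr,r,z,col):
    p=proj(f,np.c_[ctr[0]+r*np.cos(t),ctr[1]+r*np.sin(t),0*t+z]); p=(p-[200,30]+.5)*s-.5
    cv2.polylines(c,[np.int32(p)],True,col,1)
a=c.copy()
for r in(.0455,.038,.029): dr(a,(.5364,-.0269),r,.044,(0,0,255))
dr(a,(.5545,-.0283),.0305,.12,(255,0,0));dr(a,(.5545,-.0283),.032,.095,(0,255,0))
cv2.imwrite("pics/w1c.png",np.hstack([c,a])[:, :] if c.shape[1]*2<=1100 else c); cv2.imwrite("pics/w1c.png",c);cv2.imwrite("pics/w1a.png",a);print(c.shape)
E
```

```text
(570, 550, 3)
```

View pics/w1c.png

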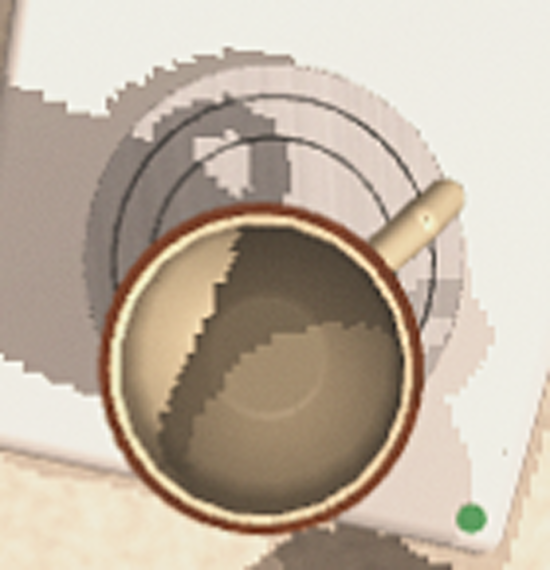

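View pics/w1a.png

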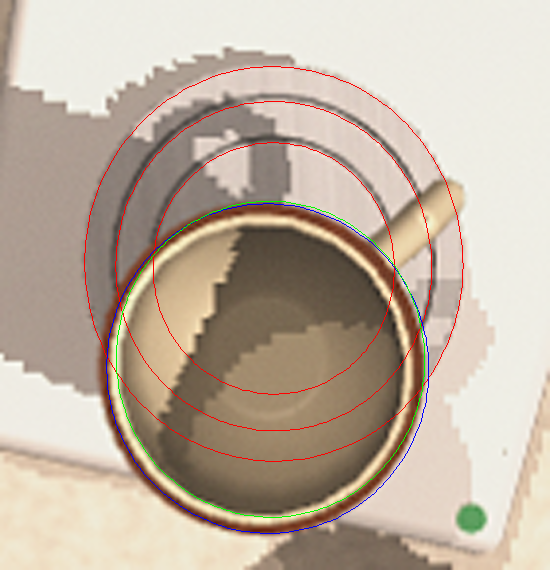

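Pan rings and rim fit the calibration within about 1 mm. The cup is 19 mm out along roughly the tool's x axis, and the fingers need 7 mm sideways. I'll descend on the far side with the fingertip at about 43 mm above the foot's underside, 20 mm clear of the cup.

```bash
python3 -m jog '[[[0,0,-0.7],0,1],[[0,4,-0.7],0,1],[[0,8,-0.7],0,1],[[0,11.5,-0.7],0,1],[[0,13.5,-0.7],0,1],[[0,14.5,-0.7],0,1],[[0,14.5,-0.7],0,1],[[0,14.5,-0.7],0,1]]'
cat > look.py <<'E'
import sys
from h import *
import pickle
tag=sys.argv[1]; pan=(.5357,-.0272)
o=get_obs(); print(o["clock"],o["tcp_pos"].round(4) if hasattr(o["tcp_pos"],"round") else o["tcp_pos"],np.round(o["contact_force"],2))
f=grab_frame("wrist"); pickle.dump(f,open(f"w{tag}.pkl","wb"))
cv2.imwrite(f"pics/wrist{tag}.png",f["image"])
g=grab_frame("side"); pickle.dump(g,open(f"s{tag}.pkl","wb")); cv2.imwrite(f"pics/side{tag}c.png",crop(g["image"],225,150,345,270,5))
g=grab_frame("scene"); pickle.dump(g,open(f"c{tag}.pkl","wb")); cv2.imwrite(f"pics/scene{tag}c.png",crop(g["image"],190,150,310,255,5))
E
python3 look.py 2
```

```text
clock: 3.32
tcp_pos: [0.6192, -0.0346, 0.2609]
orientation: [-1.57, 0.064, -0.068]
contact_force: [0.3, -0.4, 1.2]
grip_width: 0.0002
3.325 [ 0.6192 -0.0346  0.2609] [ 0.26 -0.39  1.2 ]
```

View pics/wrist2.png

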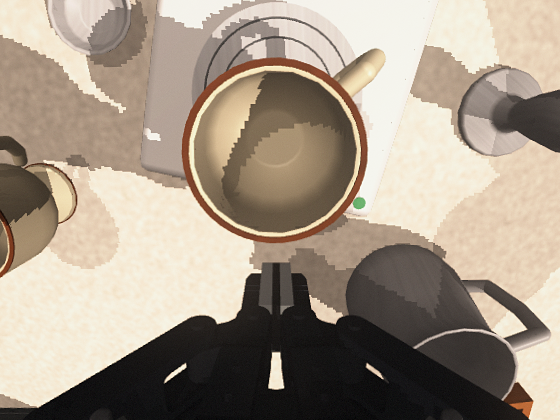

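View pics/side2c.png

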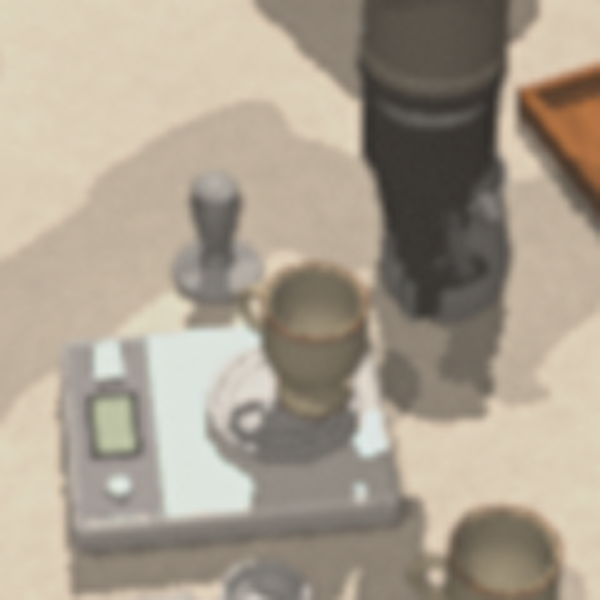

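View pics/scene2c.png

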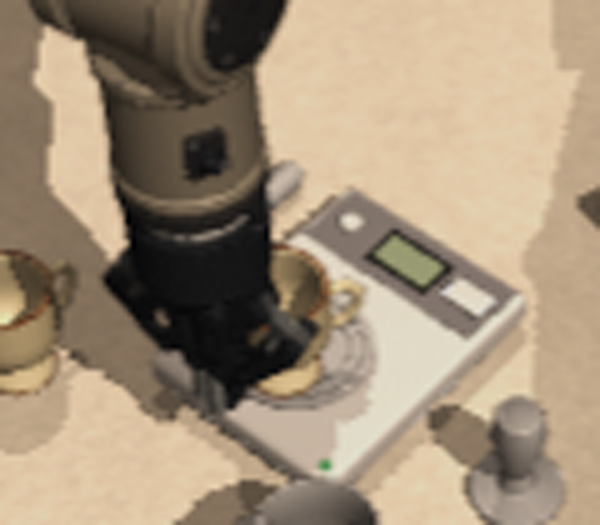

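```bash
python3 - <<'E'
from h import *
import pickle
f=pickle.load(open("w2.pkl","rb"));o=get_obs();T=R.from_rotvec(o["orientation"]).as_matrix();p=np.array(o["tcp_pos"])
for x in(-.011,-.014,.011):
  for y in(.1734,.155,.135,.115): print(x,y,proj(f,p+T@[x,y,0])[0].round(1))
im=f["image"]; cv2.imwrite("pics/w2c.png",crop(im,200,240,350,352,5))
t=np.linspace(0,2*np.pi,100)
# rim outer bounds fit from picture: left 182 right 368 top 57 bottom 242
def q(c):
    P=proj(f,np.c_[c[0]+.0305*np.cos(t),c[1]+.0305*np.sin(t),0*t+.12]); return [P[:,0].min()-182,P[:,0].max()-368,P[:,1].min()-57,P[:,1].max()-242]
from scipy.optimize import least_squares
s=least_squares(q,[.555,-.028]); print(s.x,np.round(s.fun,1)); print("in tool", T.T@(np.r_[s.x,.12]-p))
E
```

```text
-0.011 0.1734 [275.9 257.6]
-0.011 0.155 [275.9 277.3]
-0.011 0.135 [275.9 305. ]
-0.011 0.115 [276.  342.3]
-0.014 0.1734 [275.9 251.9]
-0.014 0.155 [275.9 271.2]
-0.014 0.135 [275.9 298.1]
-0.014 0.115 [276.  334.6]
0.011 0.1734 [275.8 296.8]
0.011 0.155 [275.8 320. ]
0.011 0.135 [275.9 351.8]
0.011 0.115 [275.9 393.7]
[ 0.55425813 -0.02940343] [ 1.5 -1.5  0.8 -1.5]
in tool [-0.06517545  0.14056499 -0.00035443]
```

View pics/w2c.png

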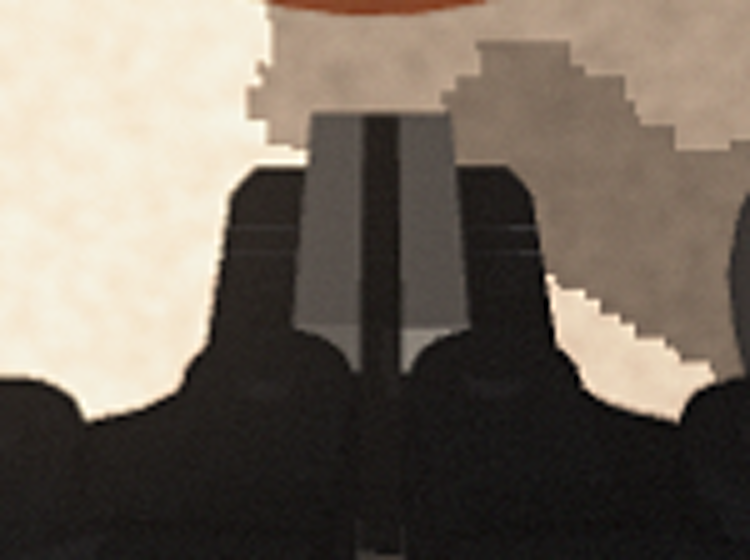

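Wrist view: the rim centre is at (275,150) and the pads are laterally aligned at x≈276. The gap is about 22 mm. I'll approach, then push slowly.

```bash
python3 -m jog '[[[-0.6,0,0],0,1],[[-1.2,0,0],0,1],[[-1.6,0,0],0,1],[[-1.8,0,0],0,1],[[-1.9,0,0],0,1],[[-2.0,0,0],0,1],[[-2.1,0,0],0,1],[[-2.2,0,0],0,1],[[-2.3,0,0],0,1],[[-2.4,0,0],0,1]]'; python3 look.py 3
```

```text
clock: 4.72
tcp_pos: [0.5948, -0.0325, 0.2598]
orientation: [-1.57, 0.066, -0.066]
contact_force: [1.5, -0.3, -0.5]
grip_width: -0.0002
4.725 [ 0.5948 -0.0325  0.2598] [ 1.49 -0.35 -0.52]
```

View pics/wrist3.png

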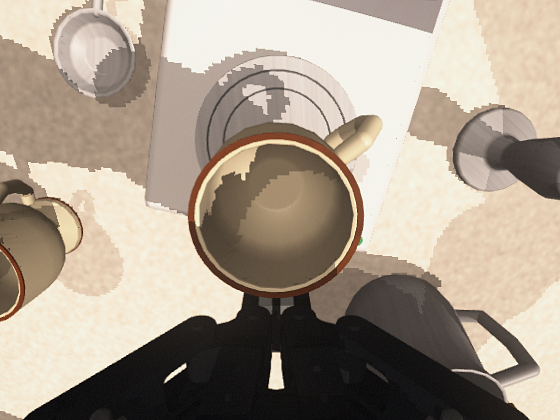

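View pics/side3c.png

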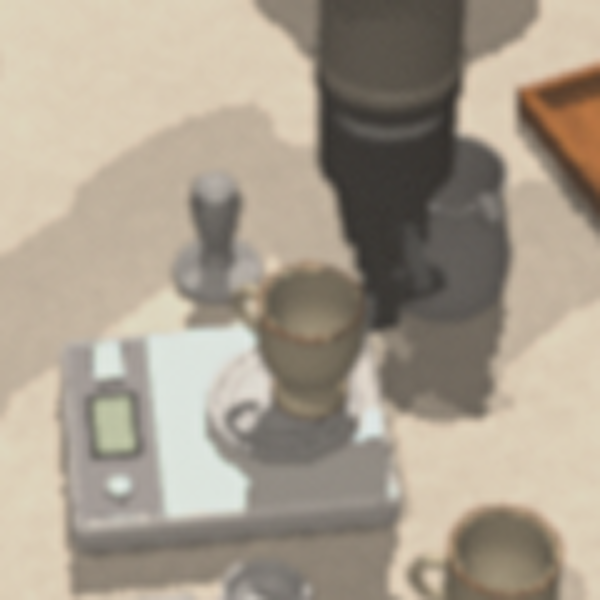

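```bash
cat > fit.py <<'E'
import sys,pickle
from h import *
from scipy.optimize import least_squares
def fit(tag,pan=(.5357,-.0272)):
    f=pickle.load(open(f"w{tag}.pkl","rb")); im=f["image"].astype(int)
    b,g,r=im[...,0],im[...,1],im[...,2]
    m=((r>60)&(r>1.55*g)&(g>0)).astype(np.uint8)
    n,l,st,_=cv2.connectedComponentsWithStats(m,connectivity=8)
    # component nearest expected centre column: biggest bbox in central area
    k=max(range(1,n),key=lambda i:(st[i,2]*st[i,3]) if 80<st[i,0] and st[i,0]+st[i,2]<480 else 0)
    ys,xs=np.nonzero(l==k); h=cv2.convexHull(np.c_[xs,ys].astype(np.float32))[:,0]
    t=np.linspace(0,2*np.pi,240,endpoint=False)
    def res(c):
        P=proj(f,np.c_[c[0]+.0305*np.cos(t),c[1]+.0305*np.sin(t),0*t+.1195])
        return [cv2.pointPolygonTest(P.astype(np.float32).reshape(-1,1,2),(float(a),float(d)),True) for a,d in h]
    s=least_squares(res,[.55,-.029],diff_step=1e-3,loss="soft_l1")
    print(tag,"bbox",st[k,:4],"cup",s.x.round(4),"rms",np.std(s.fun).round(2),np.mean(s.fun).round(2),"off mm",((s.x-pan)*1000).round(1)); return s.x
if __name__=="__main__":
    o=get_obs();T=R.from_rotvec(o["orientation"]).as_matrix();p=np.array(o["tcp_pos"])
    for t in sys.argv[1:]: c=fit(t)
    print("tool frame of last",(T.T@(np.r_[c,.12]-p)*1000).round(1),"pan",(T.T@(np.array([.5357,-.0272,.12])-p)*1000).round(1))
E
python3 fit.py 1 2 3
```

```text
1 bbox [344 299 107  67] cup [0.7464 0.0953] rms 18.15 -14.13 off mm [210.7 122.5]
2 bbox [182  58 185 185] cup [ 0.5543 -0.0298] rms 0.59 -1.38 off mm [18.6 -2.6]
3 bbox [188 133 176 165] cup [ 0.5522 -0.0291] rms 0.59 -1.38 off mm [16.5 -1.9]
tool frame of last [-42.7 139.7  -0.2] pan [-59.2 139.7   0.3]
```

Contact is made, and the cup slid 2 mm while staying upright. I'll continue slowly.

```bash
python3 -m jog '[[[-0.1,0,0],0,1],[[-0.2,0,0],0,1],[[-0.3,0,0],0,1],[[-0.4,0,0],0,1],[[-0.5,0,0],0,1],[[-0.6,0,0],0,1],[[-0.7,0,0],0,1],[[-0.8,0,0],0,1],[[-0.9,0,0],0,1],[[-0.9,0,0],0,1]]'; python3 look.py 4; python3 fit.py 4
```

```text
clock: 6.12
tcp_pos: [0.5856, -0.0317, 0.2596]
orientation: [-1.57, 0.066, -0.066]
contact_force: [1.1, 0.3, -0.3]
grip_width: 0.0002
6.125 [ 0.5856 -0.0317  0.2596] [ 1.1   0.35 -0.32]
4 bbox [192 134 176 165] cup [ 0.5433 -0.0268] rms 0.57 -1.26 off mm [7.6 0.4]
tool frame of last [-42.5 139.6   1.3] pan [-50.1 139.6   0.3]
```

View pics/side4c.png

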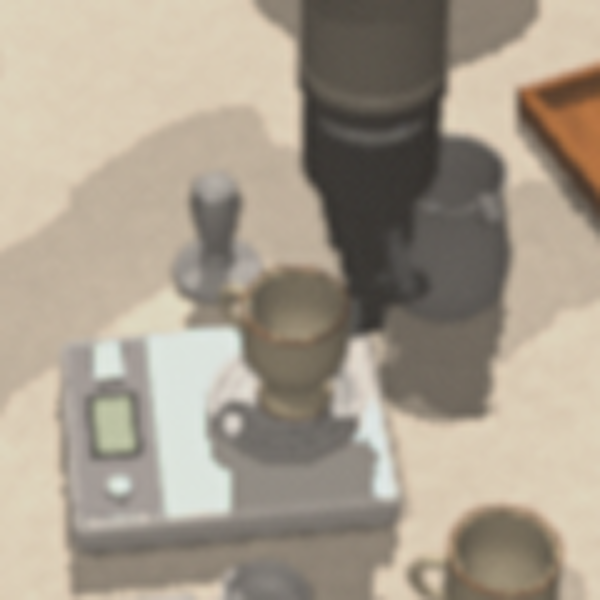

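View pics/wrist4.png

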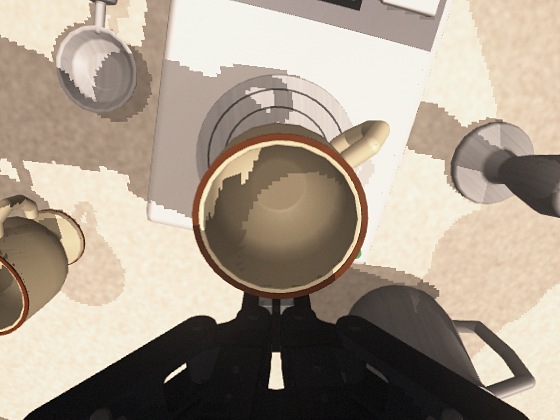

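Upright, with 7.6 mm left and 1 mm of sideways drift. Push 7 mm more, then back off.

```bash
python3 -m jog '[[[-0.1,0,0],0,1],[[-0.2,0,0],0,1],[[-0.3,0,0],0,1],[[-0.4,0,0],0,1],[[-0.5,0,0],0,1],[[-0.6,0,0],0,1],[[-0.7,0,0],0,1],[[-0.7,0,0],0,1]]'; python3 look.py 5; python3 fit.py 5; python3 -m jog '[[[0.2,0,0],0,1],[[0.6,0,0],0,1],[[1.2,0,0],0,1],[[2.4,0,0],0,1],[[4,0,0],0,1],[[4,0,0],0,1]]'; python3 look.py 6; python3 fit.py 6
```

```text
clock: 7.28
tcp_pos: [0.5786, -0.0311, 0.2596]
orientation: [-1.57, 0.066, -0.066]
contact_force: [1.2, -0.7, -0.1]
grip_width: -0.0002
7.275 [ 0.5786 -0.0311  0.2596] [ 1.15 -0.72 -0.07]
5 bbox [196 134 175 166] cup [ 0.5366 -0.0251] rms 0.73 -1.25 off mm [0.9 2.1]
tool frame of last [-42.4 139.6   2.4] pan [-43.1 139.6   0.3]
clock: 8.18
tcp_pos: [0.6199, -0.0345, 0.2597]
orientation: [-1.57, 0.065, -0.067]
contact_force: [-1.2, -0.4, 0.9]
grip_width: 0.0002
8.175 [ 0.6199 -0.0345  0.2597] [-1.18 -0.42  0.91]
6 bbox [186   0 197 194] cup [ 0.5369 -0.025 ] rms 0.74 -1.36 off mm [1.2 2.2]
tool frame of last [-81.8 139.5   2.7] pan [-82.8 139.5   0.4]
```

View pics/wrist6.png

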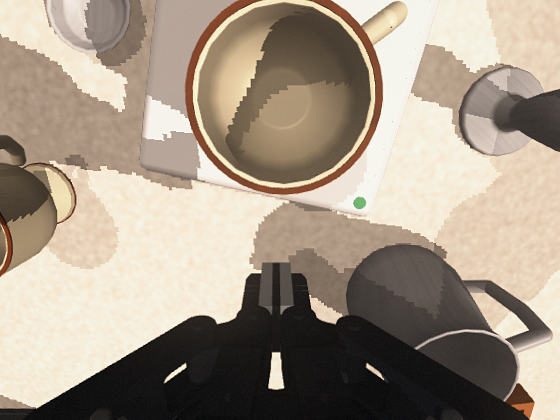

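View pics/side6c.png

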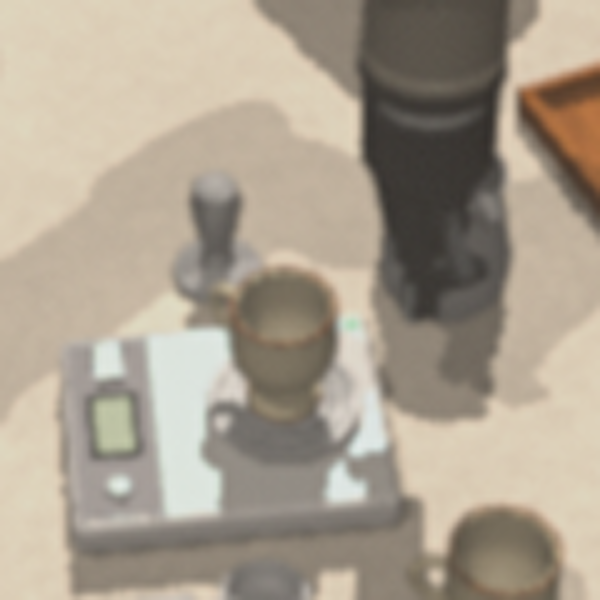

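View pics/scene6c.png

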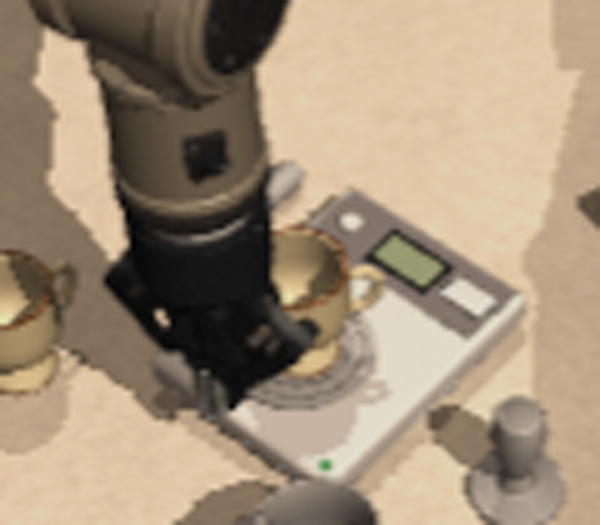

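The cup is now about 2.5 mm from the middle by the wrist fit. I'll rise and check it from straight above against the engraved rings.

```bash
python3 -m jog '[[[1,-3,0],0,1],[[2,-7,0],0,1],[[3,-11,0],0,1],[[3,-14.5,0],0,1],[[3,-14.5,0],0,1],[[3,-14.5,0],0,1]]'; python3 look.py 7; python3 - <<'E'
from h import *
import pickle
f=pickle.load(open("w7.pkl","rb"));im=f["image"]
s=5; u,v=proj(f,[(.5357,-.0272,.07)])[0]; x0,y0=max(0,int(u-70)),max(0,int(v-60)); print(u,v)
c=crop(im,x0,y0,x0+140,y0+115,s);a=c.copy()
t=np.linspace(0,2*np.pi,200)
def dr(ctr,r,z,col):
    p=proj(f,np.c_[ctr[0]+r*np.cos(t),ctr[1]+r*np.sin(t),0*t+z]); p=(p-[x0,y0]+.5)*s-.5
    cv2.polylines(a,[np.int32(p)],True,col,1)
for r in(.0455,.038,.029): dr((.5357,-.0272),r,.044,(0,0,255))
dr((.5369,-.025),.0305,.12,(255,0,0))
cv2.imwrite("pics/w7c.png",c);cv2.imwrite("pics/w7a.png",a)
E
```

```text
clock: 9.07
tcp_pos: [0.6478, -0.0368, 0.4039]
orientation: [-1.57, 0.067, -0.065]
contact_force: [0.3, -0.1, -0.6]
grip_width: 0.0002
9.075 [ 0.6478 -0.0368  0.4039] [ 0.3  -0.08 -0.62]
276.06065534963994 62.39416035936924
```

View pics/w7c.png

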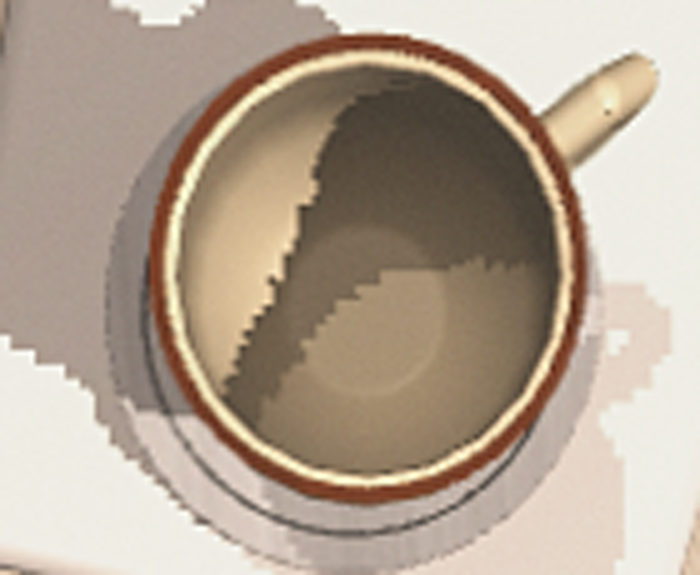

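View pics/w7a.png

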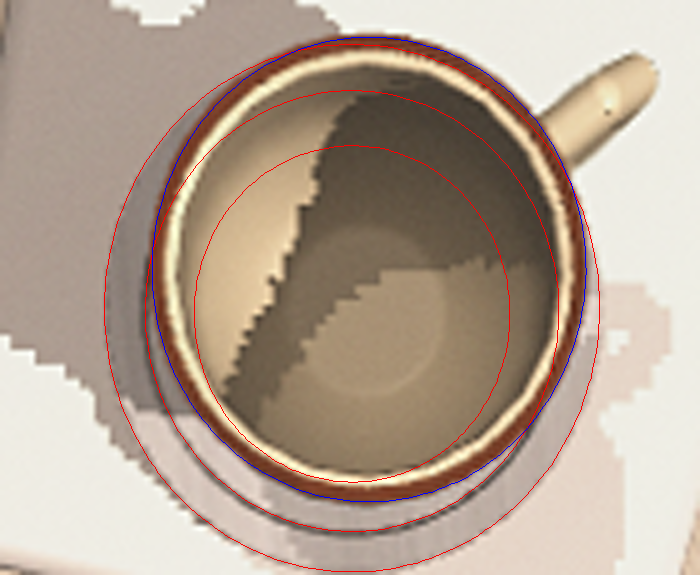

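View pics/scene7c.png

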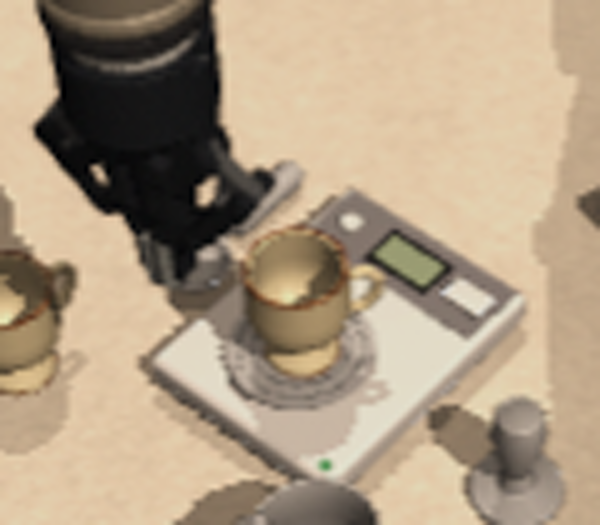

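View pics/side7c.png

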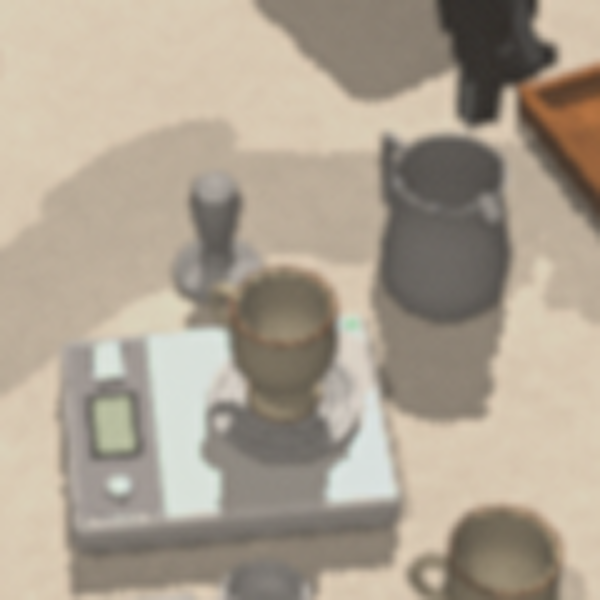

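```bash
python3 - <<'E'
from h import *
import pickle
from scipy.optimize import least_squares
t=np.linspace(0,2*np.pi,90)
for n,b,x0,y0 in(("c",(243,350,226,308),190,150),("s",(229,338,266,345),225,150)):
    f=pickle.load(open(f"{n}7.pkl","rb"))
    B=np.array([x0+b[0]/5,x0+b[1]/5,y0+b[2]/5,y0+b[3]/5])-.4
    def q(c):
        p=proj(f,np.c_[c[0]+.0305*np.cos(t),c[1]+.0305*np.sin(t),0*t+.12]); return np.array([p[:,0].min(),p[:,0].max(),p[:,1].min(),p[:,1].max()])-B
    s=least_squares(q,[.536,-.027]);print(n,s.x,s.fun.round(2))
E
```

```text
c [ 0.53499214 -0.02411448] [ 0.19 -0.19  0.22 -0.2 ]
s [ 0.53832224 -0.02290409] [ 0.15 -0.15  0.11 -0.1 ]
```

Three cameras agree the cup stands upright about 2–3 mm off the middle, within the 6 mm allowed, so I won't tap it again. Next I'll move high over to the tare key.

```bash
python3 -m jog '[[[-5,0,2],0,1],[[-10,0,4],0,1],[[-15,0,6],0,1],[[-20.2,0,7.3],0,1],[[-20.2,0,7.3],0,1],[[-20.2,0,7.3],0,1]]'; python3 look.py 8; python3 - <<'E'
from h import *
import pickle
f=pickle.load(open("w8.pkl","rb"));o=get_obs();p=np.array(o["tcp_pos"]);T=R.from_rotvec(o["orientation"]).as_matrix()
print(proj(f,[(.4556,.0511,.037),(.4252,-.042,.037),(p[0],p[1],.037)]).round(1))
print("tool shift to tare",(T.T@(np.array([.4556,.0511,.037])-p)*1000).round(1))
E
```

```text
clock: 9.98
tcp_pos: [0.4535, 0.0527, 0.4046]
orientation: [-1.57, 0.065, -0.066]
contact_force: [0.9, 0.9, -0.1]
grip_width: 0.0001
9.975 [0.4535 0.0527 0.4046] [ 0.92  0.86 -0.08]
[[274.4 183.6]
 [181.5 162.3]
 [275.4 182.2]]
tool shift to tare [  1.4 367.6  -0.9]
```

View pics/wrist8.png

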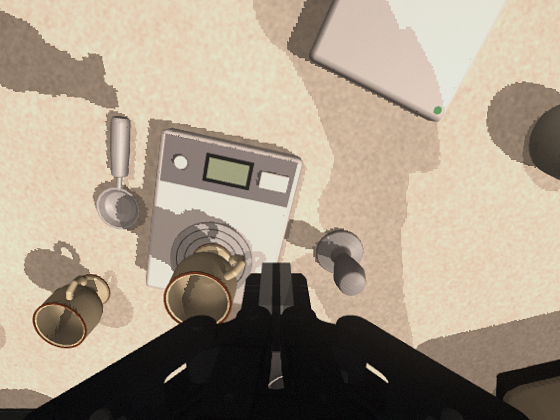

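Tare key seen at (273,182), within 2 px of the prediction, and the fingers are above it. I'll descend to about 9 mm above the key and check.

```bash
python3 -m jog '[[[0,4,-0.2],0,1],[[0,8,-0.2],0,1],[[0,12,-0.2],0,1],[[0,15,-0.2],0,1],[[0,17,-0.2],0,1],[[0,18.4,-0.2],0,1],[[0,18.4,-0.2],0,1],[[0,18.4,-0.2],0,1]]'; python3 look.py 9
```

```text
clock: 11.12
tcp_pos: [0.4537, 0.0506, 0.2212]
orientation: [-1.57, 0.065, -0.067]
contact_force: [-0.5, 0.4, 0.4]
grip_width: 0.0003
11.125 [0.4537 0.0506 0.2212] [-0.55  0.41  0.39]
```

View pics/wrist9.png

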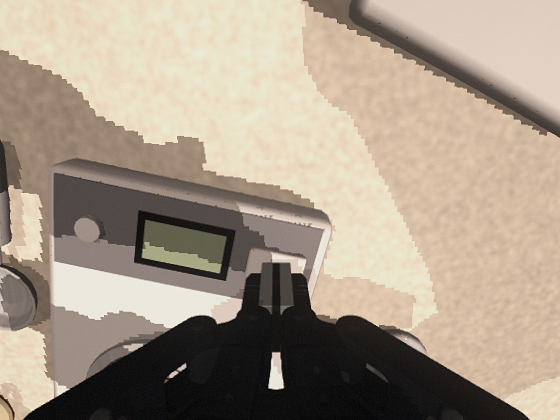

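View pics/side9c.png

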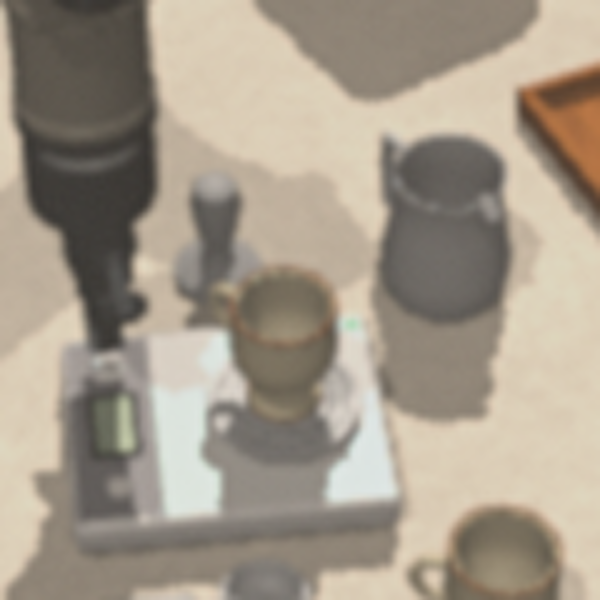

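View pics/scene9c.png

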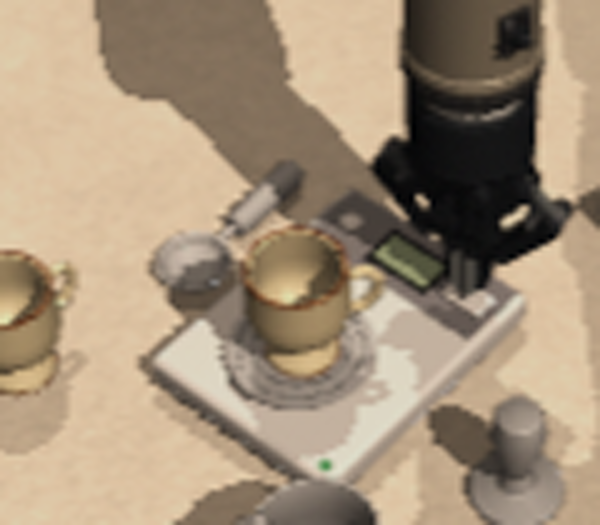

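```bash
python3 -m jog '[[[0,0.6,0],0,1],[[0,1.0,0],0,1],[[0,1.1,0],0,1],[[0,1.2,0],0,1],[[0,1.2,0],0,1]]'; python3 -m jog '[[[0,0.1,0],0,1],[[0,0.1,0],0,1]]'; python3 -m jog '[[[0,0.1,0],0,1],[[0,0.1,0],0,1]]'; python3 look.py 10
```

```text
clock: 11.9
tcp_pos: [0.4531, 0.0507, 0.2087]
orientation: [-1.57, 0.066, -0.066]
contact_force: [-0.6, 0.3, 3.0]
grip_width: 0.0001
clock: 12.15
tcp_pos: [0.4531, 0.0507, 0.2077]
orientation: [-1.57, 0.066, -0.066]
contact_force: [-0.8, 0.2, 3.3]
grip_width: -0.0
clock: 12.4
tcp_pos: [0.4532, 0.0507, 0.2073]
orientation: [-1.569, 0.066, -0.066]
contact_force: [-3.8, 1.1, 13.5]
grip_width: 0.0002
12.4 [0.4532 0.0507 0.2073] [-3.81  1.1  13.53]
```

View pics/wrist10.png

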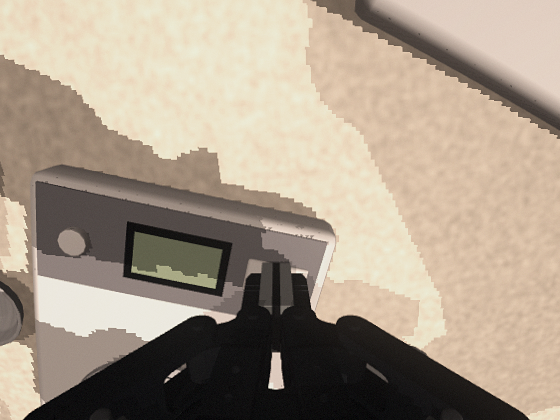

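Force rose to about 3.3 N through the travel and then jumped to 13.5 N at the stop, so the key is fully down. I'll release straight up and check.

```bash
python3 -m jog '[[[0,-0.4,0],0,1],[[0,-1.5,0],0,1],[[0,-5,0],0,1],[[0,-10,0],0,1],[[0,-15,0],0,1],[[0,-19.5,0],0,1],[[0,-19.5,0],0,1]]'; python3 -m jog '[[[0,0,2],0,1],[[4,0,6],0,1],[[10,0,8],0,1],[[15,0,8],0,1],[[15,0,8],0,1]]'; python3 look.py 11; python3 fit.py 11
```

```text
clock: 13.42
tcp_pos: [0.4541, 0.0504, 0.4053]
orientation: [-1.567, 0.061, -0.072]
contact_force: [-0.3, 0.0, -0.4]
grip_width: 0.0
clock: 14.05
tcp_pos: [0.6117, 0.1172, 0.3997]
orientation: [-1.572, 0.068, -0.067]
contact_force: [-0.5, -0.6, -0.5]
grip_width: -0.0002
14.05 [0.6117 0.1172 0.3997] [-0.51 -0.63 -0.5 ]
11 bbox [110 326  64  35] cup [ 0.7284 -0.0667] rms 22.9 -9.1 off mm [192.7 -39.5]
tool frame of last [ 135.6  280.5 -173.3] pan [ -59.7  280.9 -150.2]
```

View pics/wrist11.png

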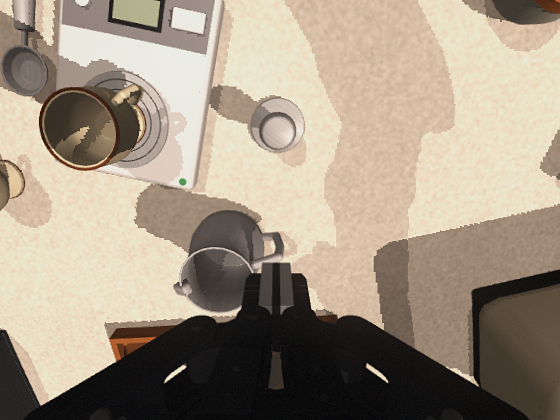

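View pics/scene11c.png

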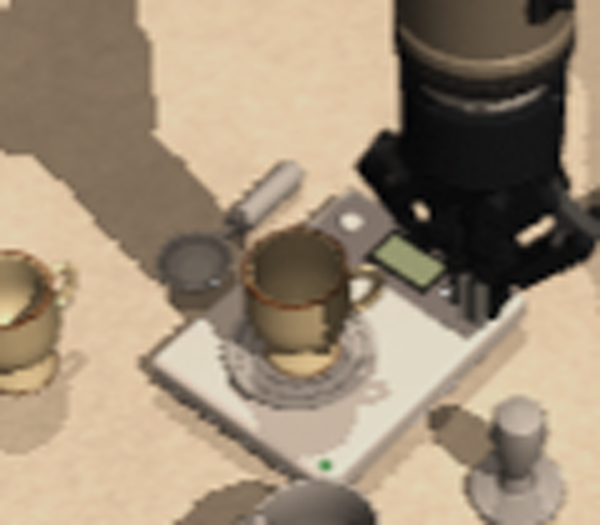

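View pics/side11c.png

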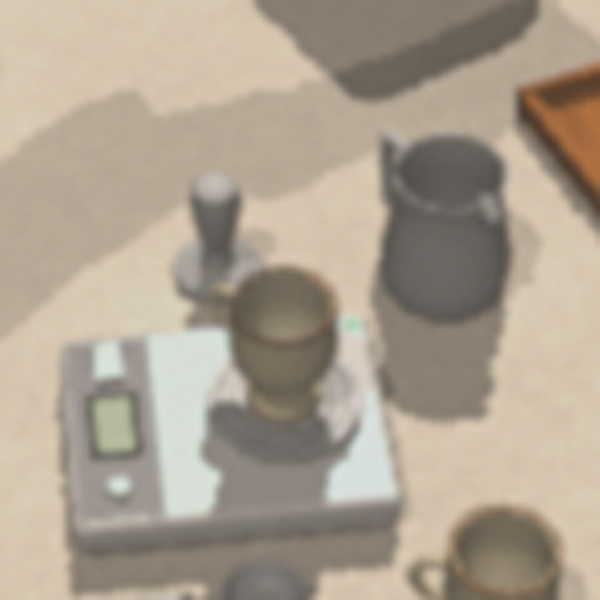

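```bash
sed -i 's/80<st\[i,0\]/20<st[i,0] and st[i,1]<150/' fit.py; python3 fit.py 11; python3 - <<'E'
from h import *
import pickle
f=pickle.load(open("w11.pkl","rb"));s=5;x0,y0=30,50
a=crop(f["image"],x0,y0,x0+150,y0+115,s);t=np.linspace(0,2*np.pi,200)
def dr(c,r,z,col):
    p=proj(f,np.c_[c[0]+r*np.cos(t),c[1]+r*np.sin(t),0*t+z]);cv2.polylines(a,[np.int32((p-[x0,y0]+.5)*s-.5)],True,col,1)
for r in(.0455,.038,.029): dr((.5357,-.0272),r,.044,(0,0,255))
dr((.5369,-.025),.0305,.12,(255,0,0)); dr((.5369,-.025),.023,.044,(0,255,0))
cv2.imwrite("pics/w11a.png",a)
E
```

```text
11 bbox [ 48 140  70  31] cup [ 0.537  -0.0259] rms 0.23 0.04 off mm [1.3 1.3]
tool frame of last [ -58.6  280.9 -148.7] pan [ -59.7  280.9 -150.2]
```

View pics/w11a.png

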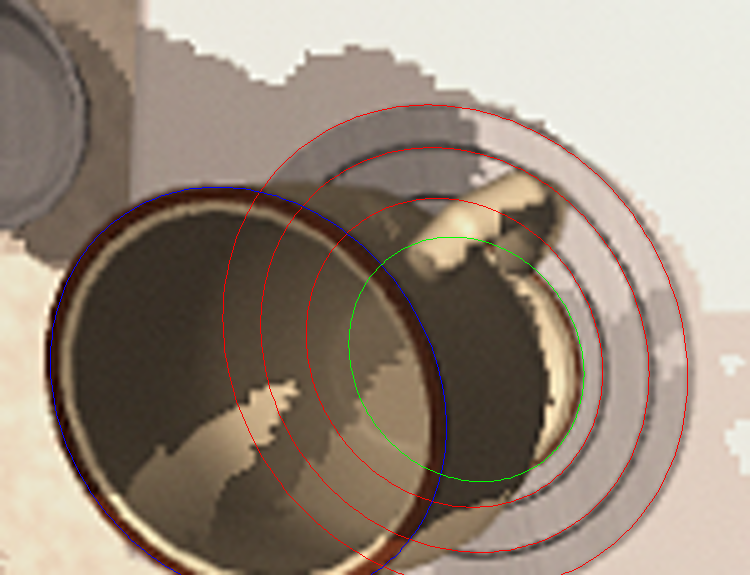

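Overlay check: the foot's edge matches the predicted outline and lies inside the inner ring, about 2 mm off centre. Both keys look up, and nothing else has moved. Handing in.

```bash
python3 -c "
from bench import hand_in; print(hand_in())"
```

```text
the job is handed in; nothing more can be done
None
```

I pushed the cup about 18 mm across the pan into the inner ring, then pressed the tare key fully down and let it go. The job is handed in; it gave no verdict.

- **Cup push:** I used the shut fingertips, set about 43 mm above the underside of the foot, at about 8 mm/s. The wrist force read about 1–1.5 N, close to its noise. The cup stayed upright, then stood untouched while I backed off.
- **Tare key:** the force rose to about 3.3 N through the key's travel, then jumped to 13.5 N at the stop. In the last side picture both keys appear to be up; in the scene picture the arm hides the tare key.
- **Final cup position:** the close wrist views put the foot about 2–2.5 mm from the pan's middle, and the overlay shows its edge inside the inner ring. The coarser scene and side fits put it about 3–5 mm off. All of these are inside the 6 mm limit, but they differ by 2–3 mm.
- **Bystanders:** none looked shifted in the last pictures, which did not show all of them. The gripper ended about 0.23 m above the counter, touching nothing, at about 14 s on the clock.

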